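Draw the sagging bolt and hold the lock-up gate ajar

ROBOT

A 6-joint arm with a two-finger parallel gripper is mounted at the origin on a cart in front of the work surface, level with it; the furniture and walls round the work are solid. World frame = base frame: x ahead of the robot, y to its left, z up, the work surface at z = 0. Lengths are in m, angles in degrees, forces in N, time in s.
With the tool pointing down it reaches from about 0.275 to 0.775 m from the base axis. Payload 14.6 kg.
Tool frame: the origin (TCP) lies at the very end of the fingers, on their centre line; the grasp point (between the pads) lies 19 mm behind it; z points along the fingers, y is the line along which they close (so a half turn about z gives the same grasp; the last joint's range is limited). The gripper opens to 85 mm and grips with 20 to 120 N. Pads are 22 mm wide; open, the fingers measure 114 mm over their backs; the gripper's body (76 mm by 85 mm) begins 54 mm behind the grasp point. The pads swing forward as they close: fully open they stand 13 mm farther back than shut.
Start: joints at [66.79, 15.075, -2.767, 72.158, 0, 81.102], TCP at [0.13, 0.509, 0.231] pointing down, gripper open.
Joint ranges: [-151.79, 151.79], [-50.71, 97.33], [-67.44, 78.34], [-121.81, 120.89], [-77.56, 73.72], [-180, 180]. Speed limits (degrees/s): [108.29, 108.29, 147.25, 159.86, 180, 180].

INTERFACE

Orientations are given as [roll, pitch, yaw] about the fixed x, y, z axes, in that order (R = Rz(yaw) Ry(pitch) Rx(roll)).
In Python, from station import manip gives the robot as it stands. The module is installed in compiled form; this text tells all that it offers.
- The arm moves only by the tool send_rows, never from a script. Its argument "series" is a list of rows, each a list of 7 numbers: the turn, a rotation vector about the tool's x, y, z normalised to -1 to 1, where 1 is 360 degrees, then the shift along the tool's x, y, z normalised to -1 to 1, where 1 is 25 cm, then the closure, from 0 (fully open) to 1 (shut). A call has 1 to 8 rows; each row shifts and turns the commanded pose from where the row before left it, along the tool's axes as they then stand; what a row does not reach is not made up. A row lasts 1/12 s, in which the tool goes at most 41.7 mm and 7.16 degrees, less where a joint would pass 70% of its speed; a pose out of reach is approached as far as the arm can. A call with a number of a shift or a turn outside -1 to 1 is refused whole. A call with a gripper value outside its range is refused whole. The fingers move at their own pace and stop on an object; "newtons" is the grip in N (left out, the last holds). Time passes only in rows, so rows that do not move let the fingers close. It gives the time, the measured TCP pose, the force, the opening and the grip force at its end, in the units of the state.
- manip.read_state(): the state, without advancing time (a new reading comes with each control period).
- manip.camera(name): name is "scene" or "top" or "wrist"; returns the picture (400x640x3 uint8, red, green, blue); there is no depth.
- manip.get_calibration(name): a dict with "K" (3x3 intrinsics, pixels), "extrinsics" (4x4, takes a point from camera to world coordinates). Camera axes: x right, y down, z forward; pixel columns grow to the right and rows downward; lengths in m; the calibration is good to about 2 mm. A picture is of the moment at which its call begins: read the wrist's pose just before it. get_calibration takes no time and is no camera call; for the wrist camera it gives the pose at the moment of the call.
- manip.hand_in(): hands the job in; it is judged then, once.
The state is a dict: "time_s": time; "joint_pos": joint angles; "joint_velocities": joint speeds; "tau": joint torques, N m; "eef_pos": TCP position; "eef_rot": TCP orientation; "force": force on the tool from outside, world axes, zero at the start; "wrist_torque": the same for the moment, N m; "gripper_width": opening from 0.0 (shut) to 1.0 (fully open); "finger_force": force on a finger pad.
Only numpy, scipy, OpenCV 4.12 (cv2) and the standard library are available. Lean on these libraries where they do the work, as an engineer would, in place of code of your own. Each camera call takes 0.05 s, during which the arm holds its last target. There are 200 camera calls.

TASK

The open tin of screws is in the way of the little gate of the lock-up: first slide it, flat on the bench and without lifting it, until it stands wholly on the round dark pad. Then take the knob of the gate's barrel bolt, lift the sagging bolt over the bent lip of its keeper while drawing it back, and swing the self-closing gate about 30 degrees open by the knob. Finish still gripping the knob and holding the gate still at that angle; leave the other things on the bench where they are.

Things in the scene. Friction and masses are not known exactly. Their poses are not given: they have to be found in the camera images.
- tin: Open round tin holding small screws, grey metal, 56 mm across, 15 mm high, about 80 g, loose on the bench in front of the gate, 120 to 145 mm from it. Origin: centre of its underside.
- pad: Round dark rubber pad, 100 mm across, flush with the bench top (no step), fixed, to the right of the lock-up. Origin: its centre. The tin stands wholly on it when their centres are within 22 mm.
- cage: Low grey sheet-metal lock-up box, fixed, 264 mm wide, 105 deep, 101 high. Its front with the gate faces the robot (its own -x); y along the front to the left, z up. Origin: middle of the front, on the bench. In this frame the shut gate lies at x = 0, y = -100 (free edge) to +108 mm (hinge), z = 13 to 82 mm; the knob's middle at (-68, -60, 98) mm; the bolt's rod along y at x = -24, z = 60 mm.
- gate_hinge (a point): Point on the gate's vertical hinge line, at bench height, at the left end of the gate.
- keeper_lip (a point): Top of the bent-up lip of the keeper, a dark steel strap round the bolt's nose on the right-hand post, 18 mm long, standing 44 mm out of the front, 76 mm high. A collar (26 mm diameter) on the bolt's nose has dropped behind the lip, so the bolt cannot be drawn before it is lifted 7.5 mm, and the nose keeps the gate shut until it is drawn out.
- knob: Brass knob of the bolt with its cranked arm: an upright cylinder 16 mm across, 32 mm high; the arm goes down from it, then level to the rod, which lies 38 mm below the knob's middle and 44 mm behind it. Its origin lies on the hinge line, not on the knob: see point knob_mid.
- knob_mid (a point): Middle of the upright brass cylinder (half height, on its axis), where it is gripped from above; it moves along as the bolt is lifted and drawn and as the gate swings.
- bolt_lift (a joint): How far the bolt is lifted in its worn staples, m: 0 sagging (start), 0.016 at most. It sinks by its own weight of about 0.17 kg. It must be above 0.0075 while the collar passes the lip, which is until bolt_draw is 0.015.
- bolt_draw (a joint): How far the bolt is drawn, m, along the gate to the left, towards the hinge (the cage's +y while the gate is shut): 0 shot (start), 0.045 fully drawn. Nose out of the keeper from 0.028. Friction about 1 N; it stays where it is left.
- gate (a joint): Gate angle, rad: 0 shut (start), growing as the free edge swings out towards the robot (clockwise seen from above), 1.3 at most. A spring closes it: about 0.4 N m at 0.52 rad (30 degrees), some 3 N at the knob.
- vial: Brown glass vial with black cap, 31 mm across, 54 mm high, loose bystander. Origin: centre of underside.
- eye_loupe: Black conical eye loupe, 37 mm across, 32 mm high, standing on its wide end, loose bystander. Origin: centre of underside.
- clamp: Small brass case holder with a maroon pad, 22 x 35 mm, 35 mm high, loose bystander left of the lock-up. Origin: centre of underside.
Mind the look-alikes: they are no part of the job. What is shaped like the tin but blue is not meant.

How it is judged (in metres and radians):
On the way, in this order (a step that is already met when the one before it is completed fails the run):
1. the tin stands wholly on the pad (horizontal distance between tin and pad below 0.022 m and linear speed of tin below 0.02 m/s), for 0.2 s.
2. the bolt is lifted clear of the lip (value of joint bolt_lift above 0.006 m), for 0.05 s.
3. the bolt is drawn out of the keeper (value of joint bolt_draw above 0.028 m), for 0.1 s.
At the end, for the whole second after the job is handed in: Tin at rest, wholly on the pad (centres within 22 mm), not touching the lock-up; bolt drawn over 28 mm; gate open 22 to 38 degrees (0.384 to 0.663 rad) and still (under 0.05 rad/s), held by the fingers, which bear on the knob with over 1 N (all of step 1 and value of joint bolt_draw above 0.028 m and value of joint gate between 0.384 and 0.663 rad and velocity of joint gate between -0.05 and 0.05 rad/s and contact force between the fingers and knob above 1 N and contact force between tin and cage below 0.2 N); the arm keeps its last pose, push and grip.
It fails at once if the tin is lifted off the bench (over 10 mm) or tipped (over 0.2 rad) (height (world z) of tin above 0.01 m or angle between tin's own z axis and vertical above 0.2 rad).
It fails at once if a bystander (vial, loupe or brass case holder) is moved more than 30 mm (distance of any of vial, eye_loupe, clamp from where it was at the start of the episode above 0.03 m).
It also fails if it takes over 67 s, if anything falls off the work surface, if the arm or the gripper's body presses on something with over 40 N, if the wrist force passes 120 N, or if a joint passes its speed limit or range.

## Working session

There is one attempt and no reset: what is moved stays moved. The work goes in short steps, Python scripts to look and compute and a tool call to move; the robot and the scene stay as the last step left them, time stands still between calls to the robot, and variables do not carry over. Pictures are saved under pics/ and viewed, at most 10 in all, crops included, and the job is handed in when it is done.

Besides the shell and the picture viewer there is one more tool, called after "Request:" in YAML: its name, and indented under it one key for each argument. send_rows: Moves the arm, as the interface text tells. Its arguments: {"type":"object","properties":{"series":{"type":"array"},"newtons":{"type":"number"}},"required":["series"]}

```bash
mkdir -p pics; cat > h.py <<'E'
import numpy as np, cv2
from station import manip
def snap(n,f):
    im=manip.camera(n); cv2.imwrite('pics/'+f,im[:,:,::-1]); return im
def ray(n,u,v,z):
    c=manip.get_calibration(n);K=np.array(c['K']);T=np.array(c['extrinsics'])
    d=T[:3,:3]@np.linalg.solve(K,[u,v,1.]);o=T[:3,3];return o+d*(z-o[2])/d[2]
def proj(n,p):
    c=manip.get_calibration(n);K=np.array(c['K']);T=np.linalg.inv(np.array(c['extrinsics']))
    q=K@(T[:3,:3]@np.array(p)+T[:3,3]);return q[:2]/q[2]
E
python3 - <<'E'
from h import *
print(manip.read_state())
snap('top','top1.png');snap('scene','scene1.png')
for n in('top','scene'):print(np.round(manip.get_calibration(n)['extrinsics'],3).tolist(),np.array(manip.get_calibration(n)['K']).tolist())
E
```

```text
{'time_s': 0.0, 'joint_pos': array([ 6.67886111e+01,  1.50976660e+01, -2.80485895e+00,  7.21583185e+01,
       -5.67849741e-04,  8.11027384e+01]), 'joint_velocities': array([-0.08950896,  0.09321997, -0.00654868, -0.06286283,  0.00910401,
       -0.05166554]), 'tau': array([-5.56008876e-03, -6.37613654e+01,  3.84568262e+01,  1.38576556e-02,
       -5.12255046e-04,  1.50517968e-05]), 'eef_pos': array([0.12968711, 0.50843569, 0.23082865]), 'eef_rot': array([-1.79939801e+02, -8.84921564e-03,  1.65685868e+02]), 'force': array([ 0.40972428,  0.4145593 , -0.60578514]), 'wrist_torque': array([ 0.02018602, -0.0340657 , -0.0458052 ]), 'finger_force': 0.0, 'gripper_width': 0.9987044850750764}
[[-0.006, -0.981, 0.192, 0.293], [-1.0, 0.007, 0.002, 0.013], [-0.003, -0.192, -0.981, 1.224], [0.0, 0.0, 0.0, 1.0]] [[376.4639241892437, 0.0, 319.9999824544263], [0.0, 376.4639241892437, 199.24039028265526], [0.0, 0.0, 1.0]]
[[0.58, -0.534, 0.615, -0.17], [-0.814, -0.379, 0.439, -0.481], [-0.001, -0.756, -0.655, 0.859], [0.0, 0.0, 0.0, 1.0]] [[502.97803564664457, 0.0, 331.42884229813274], [0.0, 502.97803564664457, 197.21356852379017], [0.0, 0.0, 1.0]]
```

View pics/top1.png

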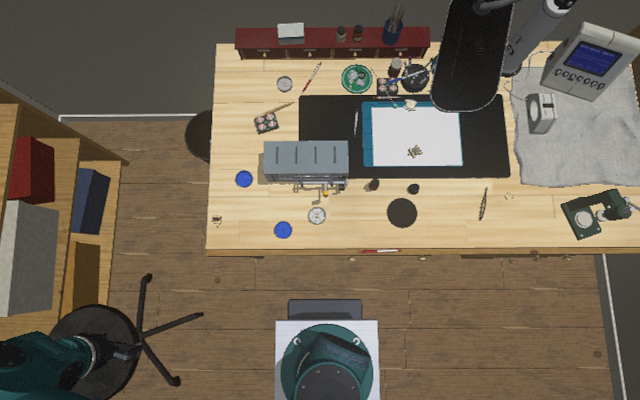

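View pics/scene1.png

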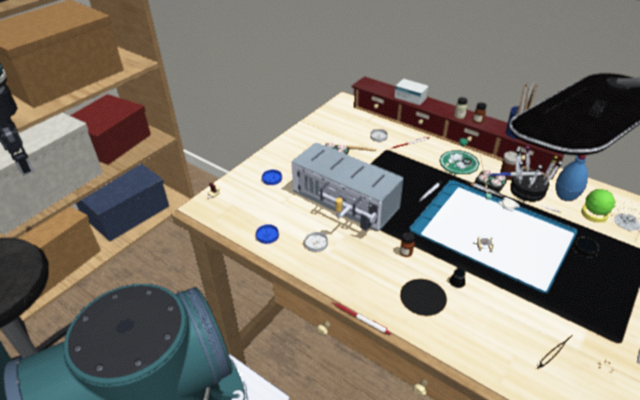

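The top view shows the tin at (317,215), the pad at (402,212), the vial at (374,185), the loupe at (413,189) and the cage's front near row 183. Next I'll enlarge both pictures.

```bash
python3 - <<'E'
from h import *
a=cv2.imread('pics/top1.png')[135:245,225:435];b=cv2.imread('pics/scene1.png')[135:315,255:475]
a=cv2.resize(a,None,fx=3.8,fy=3.8,interpolation=cv2.INTER_CUBIC)
cv2.imwrite('pics/c1.png',a)
b=cv2.resize(b,None,fx=3.3,fy=3.3,interpolation=cv2.INTER_CUBIC);cv2.imwrite('pics/c2.png',b)
for nm,u,v in(('tin',317,215),('pad',402,212),('vial',374,185),('loupe',413,189),('blue',283,230)):print(nm,ray('top',u,v,0.01))
for nm,u,v in(('tin',316,241),('pad',424,297),('vial',406,253),('loupe',457,284)):print(nm,ray('scene',u,v,0.01))
E
```

```text
tin [0.47808356 0.02619098 0.01      ]
pad [ 0.48609757 -0.25109363  0.01      ]
vial [ 0.57711624 -0.16286522  0.01      ]
loupe [ 0.56266162 -0.2910541   0.01      ]
blue [0.42978442 0.13641868 0.01      ]
tin [0.47875816 0.026175   0.01      ]
pad [ 0.47947428 -0.25597753  0.01      ]
vial [ 0.56740169 -0.16418291  0.01      ]
loupe [ 0.55160587 -0.29754603  0.01      ]
```

View pics/c1.png

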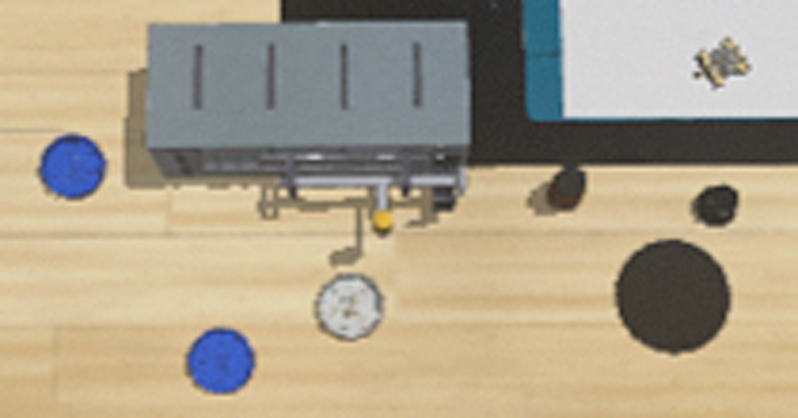

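View pics/c2.png

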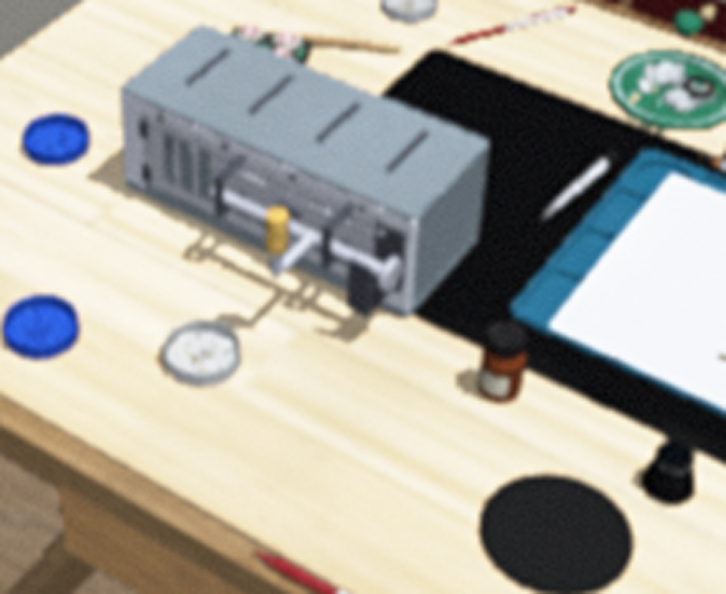

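The crops give cage top-front corners at about (148,149) and (470,147), the knob top at (382,218), the tin at (349,307) and the pad at (673,296). In the scene crop the knob's middle is at (276,229) and the cage corners are at (124,92) and (415,211).

```bash
python3 - <<'E'
from h import *
T=lambda x,y,z:ray('top',(x+.5)/3.8-.5+225,(y+.5)/3.8-.5+135,z)
S=lambda x,y,z:ray('scene',(x+.5)/3.3-.5+255,(y+.5)/3.3-.5+135,z)
P=lambda n,v:print(n,np.round(v,4))
P('L',T(148,149,.101));P('R',T(470,147,.101));P('L',S(124,92,.101));P('R',S(487,143,.101))
P('Lf s bottom',S(126,183,0));P('Rf s bottom',S(411,312,0));P('Rf s top',S(415,212,.101))
P('knob',T(382,213,.114));P('knob',S(276,229,.098))
P('tin',T(349,307,.015));P('tin',S(202,351,.012))
P('pad',T(673,296,0));P('pad',S(556,534,0))
P('vial bot',S(500,388,0)); P('loupe',S(667,485,0))
print(manip.read_state()['time_s'])
E
```

```text
L [0.5935 0.1893 0.101 ]
R [ 0.5933 -0.0718  0.101 ]
L [0.5928 0.1833 0.101 ]
R [ 0.698  -0.0713  0.101 ]
Lf s bottom [ 0.6007  0.1943 -0.    ]
Rf s bottom [ 0.6072 -0.0691  0.    ]
Rf s top [ 0.602  -0.0684  0.101 ]
knob [5.362e-01 1.000e-04 1.140e-01]
knob [0.5343 0.0021 0.098 ]
tin [0.476  0.0279 0.015 ]
tin [0.477  0.0252 0.012 ]
pad [ 0.4859 -0.2523 -0.    ]
pad [ 0.4873 -0.2512  0.    ]
vial bot [ 0.5784 -0.1596  0.    ]
loupe [ 0.5659 -0.2922  0.    ]
0.1
```

Request:
send_rows:
  series:
    - [0,0,-0.0199,0,0,0,0.12]
    - [0,0,-0.0199,0,0,0,0.12]
    - [0,0,0,-0.0855,-0.12,0,0.12]
    - [0,0,0,-0.0855,-0.12,0,0.12]
    - [0,0,0,-0.0855,-0.12,0,0.12]
    - [0,0,0,-0.0855,-0.12,0,0.12]
    - [0,0,0,-0.0855,-0.12,0,0.12]
    - [0,0,0,-0.0855,-0.12,0,0.12]
  newtons: 20

```text
time_s: 0.77
eef_pos: [0.2585, 0.3271, 0.2312]
eef_rot: [-180.0, -0.0, -180.0]
force: [0.4, 0.7, -0.2]
gripper_width: 0.88
finger_force: 0.0
```

Request:
send_rows:
  series:
    - [0,0,0,-0.0855,-0.12,0,0.12]
    - [0,0,0,-0.0855,-0.12,0,0.12]
    - [0,0,0,-0.0855,-0.12,0,0.12]
    - [0,0,0,-0.0855,-0.12,0,0.12]
    - [0,0,0,-0.0855,-0.12,0,0.12]
    - [0,0,0,-0.0855,-0.12,0,0.12]
    - [0,0,0,-0.0855,-0.12,0,0.12]
    - [0,0,0,0,0,0,0.12]

```text
time_s: 1.43
eef_pos: [0.4108, 0.1146, 0.2309]
eef_rot: [-179.9, 0.0, 179.7]
force: [-1.6, 1.2, -0.2]
gripper_width: 0.882
finger_force: 0.0
```

Request:
send_rows:
  series:
    - [0,0,0,-0.0815,-0.1175,0,0.12]
    - [0,0,0,-0.0815,-0.1175,0,0.12]
    - [0,0,0,-0.0815,-0.1175,0,0.12]
    - [0,0,0,0,0,0.14,0.12]
    - [0,0,0,0,0,0.14,0.12]
    - [0,0,0,0,0,0.14,0.12]
    - [0,0,0,0,0,0.14,0.12]
    - [0,0,0,0,0,0,0.12]

```text
time_s: 2.1
eef_pos: [0.4654, 0.0309, 0.0864]
eef_rot: [179.9, -0.5, 180.0]
force: [-1.5, -0.5, -1.6]
gripper_width: 0.881
finger_force: 0.0
```

```bash
python3 - <<'E'
from h import *
s=manip.read_state();print(s['eef_pos'],s['eef_rot']);snap('wrist','w1.png')
for p in([.4765,.0265,.015],list(s['eef_pos'])):print(proj('wrist',p))
E
```

```text
[0.46544495 0.03093504 0.08635395] [179.94940694  -0.47105821 179.99500999]
[313.09862875 220.77062551]
[317.77519293 249.38787078]
```

View pics/w1.png

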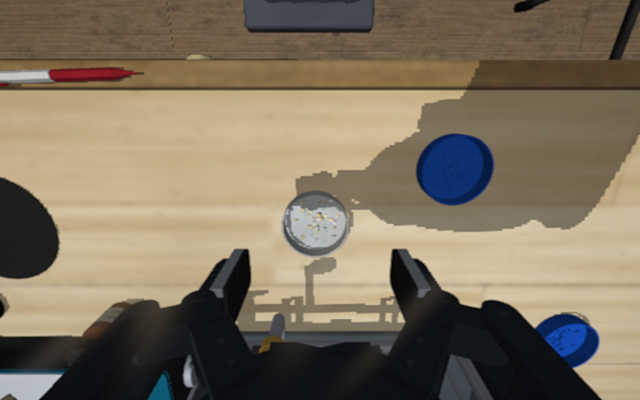

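The wrist view shows the tin centred at (316,222), within 3 px of the prediction. The fingers stand at (240,260) and (400,260), and the knob is at (272,340).

```bash
python3 - <<'E'
from h import *
print(np.round(manip.get_calibration('wrist')['extrinsics'],3), manip.read_state()['joint_pos'])
print(ray('wrist',316,222,.013))
E
```

```text
[[-0.     0.952  0.305  0.388]
 [ 1.    -0.     0.     0.032]
 [ 0.     0.305 -0.952  0.234]
 [ 0.     0.     0.     1.   ]] [-6.21222917e+00  1.51834136e+01 -2.62313254e+01  4.89074486e+01
  4.39267618e-04 -6.21674081e+00]
[0.4784276 0.0288867 0.013    ]
```

Request:
send_rows:
  series:
    - [0,0,0,-0.03,-0.01,0,0.12]
    - [0,0,0,0,0,0.12,0.12]
    - [0,0,0,0,0,0.1,0.12]
    - [0,0,0,0,0,0.06,0.12]
    - [0,0,0,0,0,0.04,0.12]
    - [0,0,0,0,0,0.01,0.12]
    - [0,0,0,0,0,0,0.12]
    - [0,0,0,0,0,0,0.12]

```text
time_s: 2.82
eef_pos: [0.4779, 0.028, 0.0103]
eef_rot: [-180.0, 0.1, -180.0]
force: [-0.2, 1.2, -0.0]
gripper_width: 0.882
finger_force: 0.0
```

Request:
send_rows:
  series:
    - [0,0,0,0.016,0,0.01,0.12]
    - [0,0,0,0,0,0.01,0.12]
    - [0,0,0,0,0,0,0.3]
    - [0,0,0,0,0,0,0.42]
    - [0,0,0,0,0,0,0.42]
    - [0,0,0,0,0,0,0.42]
    - [0,0,0,0,0,0,0.42]
    - [0,0,0,0,0,0,0.42]
  newtons: 20

```text
time_s: 3.48
eef_pos: [0.4724, 0.0281, 0.0042]
eef_rot: [-180.0, 0.0, -180.0]
force: [-1.9, -0.2, 6.9]
gripper_width: 0.627
finger_force: 19.9
```

Request:
send_rows:
  series:
    - [0,0,0,-0.002,-0.03,0,0.42]
    - [0,0,0,-0.002,-0.06,0,0.42]
    - [0,0,0,-0.002,-0.08,0,0.42]
    - [0,0,0,-0.002,-0.08,0,0.42]
    - [0,0,0,-0.002,-0.08,0,0.42]
    - [0,0,0,-0.002,-0.08,0,0.42]
    - [0,0,0,-0.002,-0.08,0,0.42]
    - [0,0,0,-0.002,-0.08,0,0.42]

```text
time_s: 4.15
eef_pos: [0.4767, -0.1152, 0.0042]
eef_rot: [180.0, 0.1, -180.0]
force: [-0.2, 2.6, 5.0]
gripper_width: 0.627
finger_force: 20.3
```

Request:
send_rows:
  series:
    - [0,0,0,-0.002,-0.09,0,0.42]
    - [0,0,0,-0.002,-0.09,0,0.42]
    - [0,0,0,-0.002,-0.09,0,0.42]
    - [0,0,0,-0.002,-0.09,0,0.42]
    - [0,0,0,-0.002,-0.09,0,0.42]
    - [0,0,0,-0.002,-0.06,0,0.42]
    - [0,0,0,-0.002,-0.035,0,0.42]
    - [0,0,0,0,0,0,0.42]

```text
time_s: 4.82
eef_pos: [0.4804, -0.2526, 0.0042]
eef_rot: [-179.9, 0.1, 179.9]
force: [-0.8, -3.3, 6.6]
gripper_width: 0.631
finger_force: 20.8
```

Request:
send_rows:
  series:
    - [0,0,0,0,0,0,0.42]
    - [0,0,0,0,0,0,0.42]
    - [0,0,0,0,0,0,0.2]
    - [0,0,0,0,0,0,0.1]
    - [0,0,0,0,0,0,0.1]
    - [0,0,0,0,0,0,0.1]
    - [0,0,0,0,0,-0.06,0.1]
    - [0,0,0,0,0,-0.16,0.1]

```text
time_s: 5.48
eef_pos: [0.4777, -0.2489, 0.0556]
eef_rot: [179.7, -0.4, -180.0]
force: [0.3, -0.2, -1.5]
gripper_width: 0.902
finger_force: 0.0
```

Request:
send_rows:
  series:
    - [0,0,0,0,0,-0.16,0.1]
    - [0,0,0,0,0,-0.16,0.1]
    - [0,0,0,0,0,-0.16,0.1]
    - [0,0,0,0,0,-0.1,0.1]
    - [0,0,0,0.05,0.12,0,0.3]
    - [0,0,0,0.05,0.13,0,0.3]
    - [0,0,0,0.05,0.13,0,0.3]
    - [0,0,0,0,0,0,0.3]

```text
time_s: 6.15
eef_pos: [0.4399, -0.1512, 0.2041]
eef_rot: [179.9, -0.1, -179.9]
force: [1.0, -2.3, 1.2]
gripper_width: 0.698
finger_force: 0.0
```

```bash
python3 - <<'E'
from h import *
print(manip.read_state()['eef_pos'],manip.read_state()['eef_rot'])
a=snap('top','t2.png')[150:250,270:440,::-1];b=snap('wrist','w2.png')[:,:,::-1]
a=cv2.resize(a,(510,300),interpolation=cv2.INTER_CUBIC);b=cv2.resize(b,(480,300))
o=np.zeros((600,510,3),np.uint8);o[:300]=a;o[300:,:480]=b;cv2.imwrite('pics/m2.png',o)
for p in([.478,.0,.114],):print(proj('wrist',p))
E
```

```text
[ 0.43985028 -0.15119792  0.20408602] [ 1.79912452e+02 -6.05387958e-02 -1.79858425e+02]
[487.35014698 240.54570185]
```

View pics/m2.png

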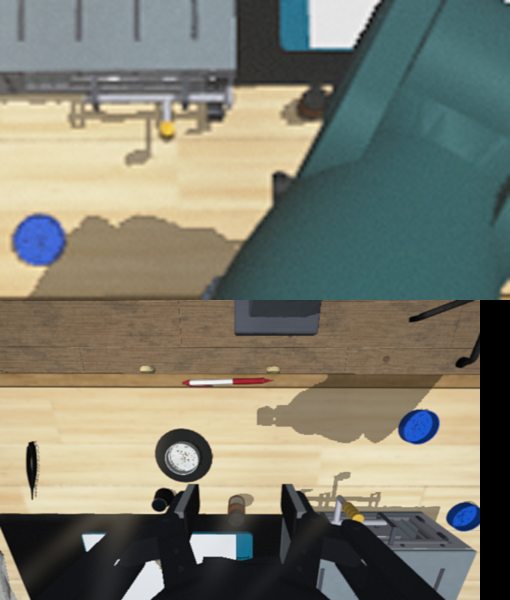

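The tin is at (184,459) inside the pad, which is at (184,455) in the lower picture, so it stands well on it. The knob's top is at (345,503).

```bash
python3 - <<'E'
from h import *
f=lambda u,v,z:ray('wrist',u*4/3,(v-300)*4/3,z)
print('knobtop',f(345,502,.114),'tin',f(184,459,.015),'pad',f(184,455,0))
E
```

```text
knobtop [ 0.50822962 -0.020322    0.114     ] tin [ 0.48791726 -0.24740706  0.015     ] pad [ 4.86125265e-01 -2.51046858e-01  5.55111512e-17]
```

The top end of the knob is its far end, at about (357,517), so that reading was wrong. I'll move above the knob and look closer.

Request:
send_rows:
  series:
    - [0,0,0,-0.0634,0.1013,0,0.45]
    - [0,0,0,-0.0634,0.1013,0,0.45]
    - [0,0,0,-0.0634,0.1013,0,0.45]
    - [0,0,0,-0.0634,0.1013,0,0.45]
    - [0,0,0,-0.0634,0.1013,0,0.45]
    - [0,0,0,-0.0634,0.1013,0,0.45]
    - [0,0,0,0,0,0,0.45]
    - [0,0,0,0,0,0,0.45]

```text
time_s: 6.92
eef_pos: [0.5384, -0.0032, 0.2031]
eef_rot: [-180.0, -0.0, -179.9]
force: [-0.4, -0.9, 0.4]
gripper_width: 0.551
finger_force: 0.0
```

```bash
python3 - <<'E'
from h import *
s=manip.read_state();print(s['eef_pos'],s['eef_rot'])
b=snap('wrist','w3.png')[:,:,::-1]
for p in([.535,.001,.114],[.535,.001,.082]):print(proj('wrist',p))
b=cv2.resize(b[150:400,180:460],None,fx=2.4,fy=2.4);cv2.imwrite('pics/w3c.png',b)
E
```

```text
[ 0.53836399 -0.00323686  0.20312654] [-1.79998414e+02 -4.08242227e-02 -1.79894626e+02]
[324.22751009 200.49829505]
[323.77213474 190.25317721]
```

View pics/w3c.png

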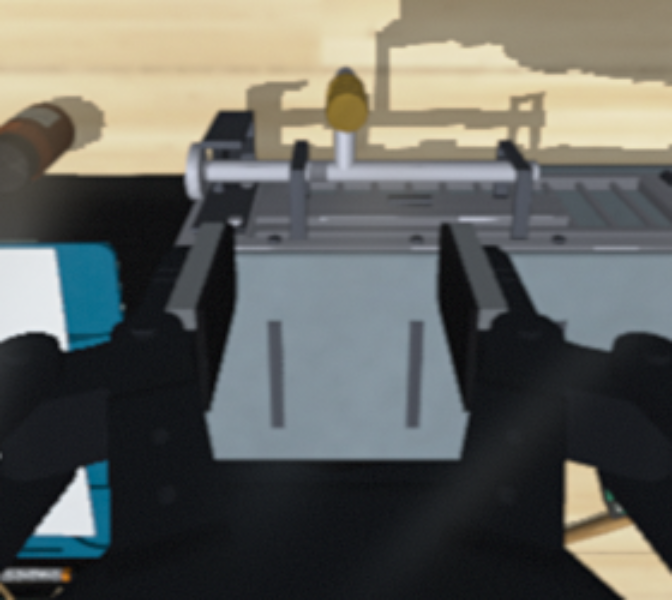

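The knob's top is at (347,110) in the crop, which is original pixel (324.6,195.8). That puts the knob at about x 0.532, y 0.001.

Request:
send_rows:
  series:
    - [0,0,0,0.026,0.017,0,0.45]
    - [0,0,0,0,0,0.12,0.45]
    - [0,0,0,0,0,0.12,0.45]
    - [0,0,0,0,0,0.12,0.45]
    - [0,0,0,0,0,0.08,0.45]
    - [0,0,0,0,0,0.04,0.45]
    - [0,0,0,0,0,0,0.45]
    - [0,0,0,0,0,0,0.45]

```text
time_s: 7.63
eef_pos: [0.5304, -0.0, 0.084]
eef_rot: [180.0, -0.0, 179.9]
force: [1.3, -0.4, -1.1]
gripper_width: 0.551
finger_force: 0.0
```

Request:
send_rows:
  series:
    - [0,0,0,0,0,0,0.65]
    - [0,0,0,0,0,0,0.8]
    - [0,0,0,0,0,0,0.95]
    - [0,0,0,0,0,0,0.95]
    - [0,0,0,0,0,0,0.95]
    - [0,0,0,0,0,0,0.95]
    - [0,0,0,0,0,0,0.95]
    - [0,0,0,0,0,0,0.95]
  newtons: 50

```text
time_s: 8.3
eef_pos: [0.5315, 0.0004, 0.0848]
eef_rot: [-180.0, 0.1, -180.0]
force: [-1.8, -0.6, 8.5]
gripper_width: 0.171
finger_force: 48.6
```

Request:
send_rows:
  series:
    - [0,0,0,0,0,-0.012,0.95]
    - [0,0,0,0,0,-0.012,0.95]
    - [0,0,0,0,0,-0.012,0.95]
    - [0,0,0,0,0,-0.012,0.95]
    - [0,0,0,0,0,0,0.95]
    - [0,0,0,0,0,0,0.95]

```text
time_s: 8.8
eef_pos: [0.5312, 0.0006, 0.096]
eef_rot: [-180.0, 0.0, -180.0]
force: [0.8, -0.5, -1.1]
gripper_width: 0.167
finger_force: 48.8
```

Lifted about 11 mm with a light load of about 1.7 N, which matches the bolt's weight. Next I'll draw it.

Request:
send_rows:
  series:
    - [0,0,0,0,0.01,0,0.95]
    - [0,0,0,0,0.02,0,0.95]
    - [0,0,0,0,0.025,0,0.95]
    - [0,0,0,0,0.025,0,0.95]
    - [0,0,0,0,0.03,0,0.95]
    - [0,0,0,0,0.03,0,0.95]
    - [0,0,0,0,0.02,0,0.95]
    - [0,0,0,0,0,0,0.95]

```text
time_s: 9.47
eef_pos: [0.531, 0.042, 0.0958]
eef_rot: [180.0, 0.0, -179.9]
force: [1.4, 1.5, -2.3]
gripper_width: 0.165
finger_force: 48.8
```

Request:
send_rows:
  series:
    - [0,0,0.00694,0.0218,0.0124,0,0.95]
    - [0,0,0.00694,0.0218,0.0124,0,0.95]
    - [0,0,0.00694,0.0218,0.0124,0,0.95]
    - [0,0,0.00694,0.0218,0.0124,0,0.95]
    - [0,0,0,0,0,0,0.95]

```text
time_s: 9.88
eef_pos: [0.5092, 0.055, 0.0958]
eef_rot: [180.0, -0.0, 169.9]
force: [0.3, -1.2, -0.4]
gripper_width: 0.17
finger_force: 48.9
```

Request:
send_rows:
  series:
    - [0,0,0.00694,0.0218,0.0124,0,0.95]
    - [0,0,0.00694,0.0218,0.0124,0,0.95]
    - [0,0,0.00694,0.0218,0.0124,0,0.95]
    - [0,0,0.00694,0.0218,0.0124,0,0.95]
    - [0,0,0.00694,0.0218,0.0124,0,0.95]
    - [0,0,0.00694,0.0218,0.0124,0,0.95]
    - [0,0,0.00694,0.0218,0.0124,0,0.95]
    - [0,0,0.00694,0.0218,0.0124,0,0.95]

```text
time_s: 10.55
eef_pos: [0.4772, 0.0915, 0.0959]
eef_rot: [-180.0, 0.0, 150.0]
force: [2.6, -2.0, -0.9]
gripper_width: 0.173
finger_force: 49.0
```

Request:
send_rows:
  series:
    - [0,0,0,0,0,0,0.95]
    - [0,0,0,0,0,0,0.95]
    - [0,0,0,0,0,0,0.95]
    - [0,0,0,0,0,0,0.95]
    - [0,0,0,0,0,0,0.95]
    - [0,0,0,0,0,0,0.95]

```text
time_s: 11.05
eef_pos: [0.4773, 0.0915, 0.0958]
eef_rot: [180.0, 0.0, 150.0]
force: [3.0, -0.5, -1.4]
gripper_width: 0.167
finger_force: 49.0
```

```bash
python3 - <<'E'
from h import *
s=manip.read_state();print(s['eef_pos'],s['eef_rot'],s['force'],s['finger_force'],s['gripper_width'])
a=cv2.resize(snap('scene','s4.png')[150:330,250:490,::-1],(480,360),interpolation=cv2.INTER_CUBIC);b=snap('wrist','w4.png')[:,:,::-1]
b=cv2.resize(b,(384,240));o=np.zeros((600,480,3),np.uint8);o[:360]=a;o[360:,:384]=b;cv2.imwrite('pics/m4.png',o)
E
```

```text
[0.47725921 0.09149788 0.09581672] [1.79989638e+02 2.07062565e-02 1.50048422e+02] [ 2.99317148 -0.54295315 -1.35784944] 48.979559540748596 0.16710466086353337
```

View pics/m4.png

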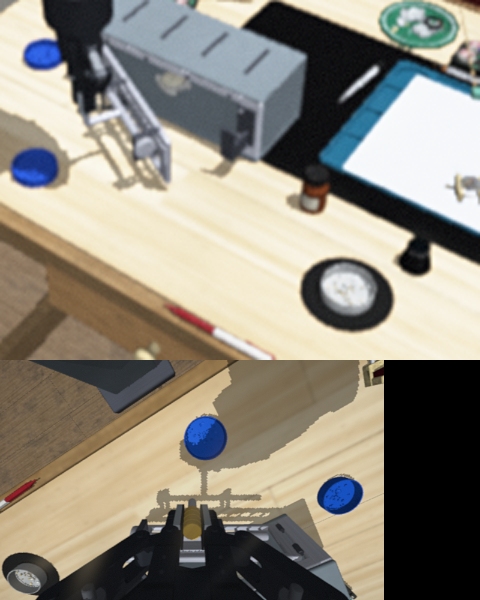

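The gate stands about 30° open with the knob gripped at (192,522), the tin is on the pad at (348,290), and the 3 N spring pull is as expected. Handing in.

```bash
python3 -c "
from station import manip
print(manip.hand_in())"
```

```text
the job is handed in; nothing more can be done
None
```

I handed the job in at about 11 s: the tin stands on the pad, the bolt is lifted over the lip and drawn about 41 mm, and the gate is held about 30° open by the gripped knob; no verdict came back.

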